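Find the hidden rack notch with the sprung locating pin

ROBOT

A 6-joint arm with a two-finger parallel gripper is mounted at the origin on the work surface. World frame = base frame: x ahead of the robot, y to its left, z up, the work surface at z = 0. Lengths are in mm, angles in rad, forces in N, time in s.
With the tool pointing down it reaches from about 400 to 925 mm from the base axis. Payload 12.5 kg.
Tool frame: the origin (TCP) lies on the centre line of the jaws, within the pads' length; the fingertips stand 8 mm ahead of it and the grasp point (between the pads) lies 11 mm behind it; z points along the fingers, x is the direction in which the jaws open and shut, and the axes are right-handed (so a half turn about z gives the same grasp; the last joint's range is limited). The gripper opens to 95 mm and grips with 3 to 60 N. Pads are 20 mm wide; open, the fingers measure 119 mm over their backs; the gripper's body (75 mm by 180 mm) begins 59 mm behind the grasp point.
Start: joints at [-1.311, 0.491, 1.559, -0, 1.092, -0.106], TCP at [223.584, -583.66, 194.961] pointing down, gripper open.
Joint ranges: [-3.1, 3.1], [-0.84, 2.19], [0.05, 2.79], [-1.13, 4.28], [0.06, 2.93], [-2.69, 2.69]. Speed limits (rad/s): [2.22, 2.22, 2.79, 3.14, 3.14, 3.14].

INTERFACE

Orientations are given as [roll, pitch, yaw] about the fixed x, y, z axes, in that order (R = Rz(yaw) Ry(pitch) Rx(roll)).
In Python, from cell import env gives the robot as it stands. The module is installed in compiled form; this text tells all that it offers.
- The arm moves only by the tool send_rows, never from a script. Its argument "moves" is a list that holds one entry, the list of rows, each a list of 6 numbers: the shift along the tool's x, y, z as a fraction of full scale, then the turn, a rotation vector about the tool's x, y, z as a fraction of full scale. A call has 1 to 12 rows; each row is the pose to reach, as a shift and turn from the pose commanded when the call began, along the tool's axes at that moment; what a row does not reach only later rows make up. Full scale, the value 1, is 0.3 m for a shift and 90 degrees for a turn. A row lasts 1/12 s, in which the tool goes at most 41.7 mm and 7.16 degrees, less where a joint would pass 70% of its speed; a pose out of reach is approached as far as the arm can. A call with a number of a shift or a turn outside -1 to 1 is refused whole. A call with a gripper value outside its range is refused whole. "grip" is the gripper's target within -1 to 1 (shut at 1, half-way at 0, fully open at -1), set as the call begins (left out, the last holds). The fingers move at their own pace and stop on an object; the grip force is fixed at half the most. Time passes only in rows, so rows that repeat a pose let the fingers close. It gives the time, the measured TCP pose, the force and the opening at its end, in the units of the state.
- env.state(): the state, without advancing time (a new reading comes with each control period).
- env.read_camera(name): name is "scene" or "side" or "wrist"; returns a dict with "image" (420x560x3 uint8, red, green, blue), "mtx" (3x3 intrinsics, pixels), "T" (4x4, takes a point from camera to world coordinates); the wrist camera has in their place "mount" (4x4, takes a point from camera to tool coordinates, whose origin is the TCP and whose axes are the tool frame's). Camera axes: x right, y up, looking along -z (the intrinsics and any distortion apply to the point x, -y, -z); pixel columns grow to the right and rows downward; lengths in mm; the calibration is good to about 2 mm. The wrist camera is an equidistant fisheye: a pixel r from the principal point sees the ray r / f radians off the axis. A picture is of the moment at which its call begins: read the wrist's pose just before it. There is no depth.
- env.job_done(): hands the job in, once; it reports no verdict.
Trained networks look in the newest picture that a camera, given by its name, has taken for a name from the list of things; names that differ only in an ending like _2 or _b are one class to them, and where a whole thing is asked for, a point or a joint stands for the part that bears it (a point fixed in the world has none). Each returns a list of dicts, best first, with "confidence" (0 to 1); they miss things now and then, are a little off and sometimes report something else, mostly with a low value. They report only what shows in the picture. A call takes as long as a camera call. They do not tell look-alikes from the thing itself.
- env.look_for(camera, thing): "xy" ([column, row] in pixels, amid what is visible of it).
- env.outline_of(camera, thing): "region" (420x560 bool, what is visible of it) and "xy" ([column, row] in pixels, amid what is visible of it).
The state is a dict: "t": time; "joints": joint angles; "qvel": joint speeds; "tau": joint torques, N m; "eef_pos": TCP position; "tcp_rot": TCP orientation; "ft_force": force on the tool from outside, world axes, zero at the start; "moment": the same for the moment, N m; "opening": opening from 0.0 (shut) to 1.0 (fully open).
Only numpy, scipy, OpenCV 4.12 (cv2) and the standard library are available. Lean on these libraries where they do the work, as an engineer would, in place of code of your own. Each camera call takes 0.05 s, during which the arm holds its last target. There are 200 camera calls.

TASK

Take the sprung locating pin from its wooden stand, lower it into the wide mouth of the slot in the grey rack housing until it bears lightly on the rack inside, and drag it along the slot, lightly sprung against the rack and without lifting it out, until it drops into the hidden notch; stop there at once, never forcing the pin hard against anything. Press it gently home until its collar sits flush on the cover, and leave it standing there by itself. Leave the loose parts on the counter where they are.

Things in the scene. Friction and masses are not known exactly. Their poses are not given: they have to be found in the camera images.
- pin: steel locating pin, at the start upright in the stand's hole, collar on its top. Origin at the centre of its lower tip, z up the pin. Shank 8 mm diameter (5 mm at the very tip) from 0 to 34 mm, round collar 28 mm diameter from 34 to 39 mm, thin spindle with a spring from 39 to 55 mm, round gripping sleeve 24 mm diameter from 55 to 105 mm. About 150 g in all.
- pin_grip (a point): middle of the pin's gripping sleeve, on its axis, 85 mm above the tip while the spring is out. Hold the pin by the sleeve: pushed down, it slides up to 14 mm down the spindle against the spring, from about 1.4 N at first to 6.3 N fully in (0.35 N per mm); past that the pin is rigid.
- housing: fixed grey rack housing with a steel cover, 240 mm long (x), 68 mm wide (y), with a low foot at each end to x = +-149 mm; cover top 56 mm above the counter. Origin at the centre of its underside, x along the slot from its wide mouth to its far end, z up. The dark rack inside stands still; its flat surface is 34 mm above the counter, so a pin on it has its collar 12 mm above the cover.
- mouth (a point): centre of the slot's wide mouth, at cover top height, at housing x = -52 mm, y = 0. The slot is cut through the 20 mm thick cover on the centre line: 20 mm wide from x = -62 to -42 mm, tapering to 12 mm wide by x = -32 mm, then 12 mm wide to x = +50 mm.
- slot_end (a point): far end of the slot, centre line, cover top height, housing x = +50 mm. The hidden notch crosses the rack under the narrow slot, its centre anywhere from x = -15 to +35 mm, 13 mm long along x and 13 mm deep. In it the pin goes down until its collar rests on the cover, tip 22 mm above the counter. The pin may be pushed against housing or rack with less than 20 N in any direction.
- stand: fixed square wooden stand, 70 x 70 x 40 mm, with one 11 mm hole, 37 mm deep, in the middle of its top that holds the pin. Origin at the centre of its underside.
- nozzle_a: worn injector nozzle in dull steel, standing on its thick end, 50 mm tall, 23 mm across; a bystander. Origin at the centre of its underside.
- nozzle_b: worn injector nozzle in dull steel, standing on its thick end, 50 mm tall, 23 mm across; a bystander. Origin at the centre of its underside.
- nozzle_c: worn injector nozzle in dull steel, standing on its thick end, 50 mm tall, 23 mm across; a bystander. Origin at the centre of its underside.
- knob: cracked black bakelite test knob, 42 mm across, 24 mm tall, a bystander. Origin at the centre of its underside.
- fitting: brass return fitting, 22 mm hexagon foot, 32 mm tall, with a side spout; a bystander. Origin at the centre of its underside.
- bolt: copper banjo bolt standing on its 22 mm head, 36 mm tall, a bystander. Origin at the centre of its underside.
Mind the look-alikes: they are no part of the job. What is shaped like the pin but blue or red is not meant.

How it is judged (in metres and radians):
On the way, in this order (a step that is already met when the one before it is completed fails the run):
1. the pin's tip stands in the wide mouth and bears on the rack (over 0.5 N) (x of pin in the frame of housing between -0.066 and -0.036 m and z of pin in the frame of housing between 0.03 and 0.037 m and contact force between pin and housing above 0.5 N), for 0.1 s.
2. dragged along the slot, the pin has dropped into the notch (tip more than 8 mm below the rack's surface) (z of pin in the frame of housing below 0.026 m and x of pin in the frame of housing between -0.025 and 0.045 m), for 0.2 s.
At the end, for the whole second after the job is handed in: The pin stands released and at rest in the notch, upright within 0.1 rad, its tip 19 to 24.5 mm above the housing's underside (collar within 2.5 mm of the cover) (z of pin in the frame of housing between 0.019 and 0.0245 m and x of pin in the frame of housing between -0.025 and 0.045 m and angle between pin's own z axis and vertical below 0.1 rad and linear speed of pin below 0.02 m/s and contact force between pin and the fingers below 0.1 N); the robot touches nothing.
It fails at once if the pin is forced against the housing or its rack with 20 N or more (contact force between pin and housing above 20 N).
It fails at once if the pin's tip is at or just above the cover over the narrow slot (put in or lifted out away from the mouth) (x of pin in the frame of housing between -0.026 and 0.055 m and y of pin in the frame of housing between -0.012 and 0.012 m and z of pin in the frame of housing between 0.05 and 0.07 m).
It fails at once if a loose part is moved by more than 15 mm (distance of any of nozzle_a, nozzle_b, nozzle_c, knob, fitting, bolt from where it was at the start of the episode above 0.015 m).
It also fails if it takes over 72 s, if anything falls off the work surface, if the arm or the gripper's body presses on something with over 40 N, if the wrist force passes 120 N, or if a joint passes its speed limit or range.

## Working session

There is one attempt and no reset: what is moved stays moved. The work goes in short steps, Python scripts to look and compute and a tool call to move; the robot and the scene stay as the last step left them, time stands still between calls to the robot, and variables do not carry over. Pictures are saved under pics/ and viewed, about 8 in all and at most 12, crops included, and the job is handed in when it is done.

Besides the shell and the picture viewer there is one more tool, called in YAML: its name, and indented under it one key for each argument. send_rows: Moves the arm, as the interface text tells. Its arguments: {"type":"object","properties":{"moves":{"type":"array","items":{"type":"array","items":{"type":"array","items":{"type":"number"}}}},"grip":{"type":"number"}},"required":["moves"]}

```bash
mkdir -p pics
cat > h.py <<'E'
import numpy as np, cv2
from cell import env
def ray(cam,uv):
    K=cam["mtx"];T=cam["T"]
    d=np.array([(uv[0]-K[0,2])/K[0,0],-(uv[1]-K[1,2])/K[1,1],-1.0])
    return T[:3,3],T[:3,:3]@d
def onplane(cam,uv,z):
    o,d=ray(cam,uv); return o+d*(z-o[2])/d[2]
def proj(cam,p):
    T=cam["T"];K=cam["mtx"];q=T[:3,:3].T@(np.array(p,float)-T[:3,3])
    return np.array([K[0,2]+K[0,0]*q[0]/-q[2],K[1,2]+K[1,1]*-q[1]/-q[2]])
def tri(c1,u1,c2,u2):
    A=[];b=[]
    M=np.zeros((3,3));v=np.zeros(3)
    for c,u in((c1,u1),(c2,u2)):
        o,d=ray(c,u);d=d/np.linalg.norm(d);P=np.eye(3)-np.outer(d,d);M+=P;v+=P@o
    return np.linalg.solve(M,v)
def save(img,n): cv2.imwrite("pics/"+n,cv2.cvtColor(np.ascontiguousarray(img),cv2.COLOR_RGB2BGR))
E
python3 - <<'E'
from h import *
print(env.state())
ims=[]
for n in("scene","side"):
    c=env.read_camera(n);ims.append(c["image"]);print(n,c["T"].round(2).tolist(),c["mtx"].tolist(),[k for k in c])
    for t in("pin","pin_grip","housing","mouth","slot_end","stand"):
        print(t,[(np.round(r["xy"],1).tolist(),round(r["confidence"],2)) for r in env.look_for(n,t)][:4])
    save(c["image"],n+"0.png")
E
```

```text
{'t': 0.0, 'joints': array([-1.31063603e+00,  4.91565477e-01,  1.55946868e+00,  3.02128022e-05,
        1.09166032e+00, -1.05631082e-01]), 'qvel': array([ 0.0006922 , -0.00060083, -0.00028376, -0.00224887,  0.00061747,
       -0.00133226]), 'tau': array([-2.44726492e-03, -6.12641859e+01, -2.58182877e+01,  6.92085782e-02,
        4.81831993e-02, -1.10019812e-04]), 'eef_pos': array([ 223.49751464, -583.3905332 ,  194.35145381]), 'tcp_rot': array([-3.14144984e+00,  1.09285352e-03, -1.20501882e+00]), 'ft_force': array([ 0.93622624,  0.16504397, -0.3471499 ]), 'moment': array([ 0.01149182,  0.04898509, -0.0223809 ]), 'opening': 1.000101716474094}
scene [[-0.5, -0.69, 0.53, 1079.73], [0.87, -0.4, 0.3, 311.35], [0.0, 0.61, 0.79, 891.42], [0.0, 0.0, 0.0, 1.0]] [[393.92148974154236, 0.0, 280.28871404727664], [0.0, 393.92148974154236, 214.29682287924766], [0.0, 0.0, 1.0]] ['image', 'mtx', 'T']
pin [([375.6, 285.0], 0.81), ([382.8, 254.1], 0.78), ([350.0, 238.1], 0.57)]
pin_grip [([381.1, 286.2], 0.71), ([354.0, 234.0], 0.61), ([385.3, 252.3], 0.54)]
housing [([236.9, 207.8], 0.94)]
mouth [([241.7, 210.9], 0.92)]
slot_end [([236.8, 209.3], 0.87)]
stand [([379.4, 268.1], 0.86), ([385.4, 254.2], 0.75)]
side [[-0.94, 0.19, -0.29, 232.22], [-0.35, -0.51, 0.78, 805.84], [0.0, 0.84, 0.55, 636.32], [0.0, 0.0, 0.0, 1.0]] [[459.7236862633767, 0.0, 284.033847898713], [0.0, 459.7236862633767, 210.25609093701732], [0.0, 0.0, 1.0]] ['image', 'mtx', 'T']
pin [([185.3, 292.4], 0.88), ([261.9, 266.8], 0.79), ([301.2, 199.1], 0.2)]
pin_grip [([185.1, 282.1], 0.82), ([261.9, 259.4], 0.68), ([234.2, 286.6], 0.66)]
housing [([303.0, 200.3], 0.83)]
mouth [([300.7, 199.5], 0.66)]
slot_end [([303.5, 200.6], 0.56)]
stand [([235.5, 318.2], 0.65), ([293.5, 373.5], 0.26)]
```

View pics/scene0.png

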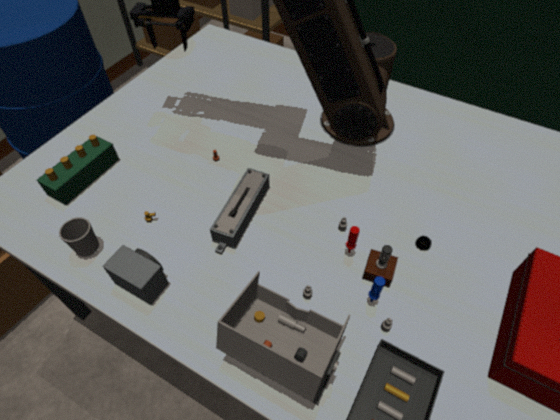

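View pics/side0.png

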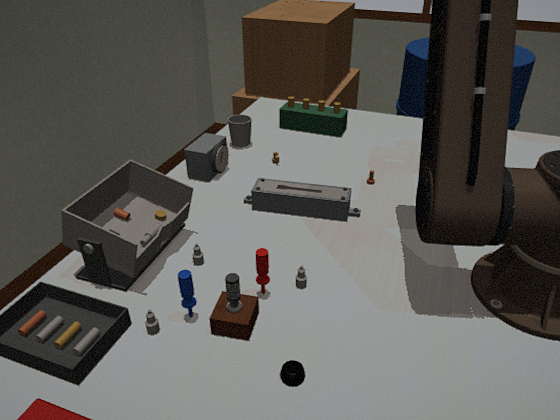

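The images show three pin-shaped things. The blue one is at scene (376,288) / side (187,290) and the red one at scene (352,240) / side (262,267). The steel one is in the wooden stand at scene (386,254) / side (233,290), and it fits the description. I'll confirm it in one enlarged crop, which will also show which end of the slot is wide.

Run:
```python
from h import *
s=env.read_camera("scene"); 
o={t:max(env.outline_of("scene",t),key=lambda r:r["confidence"]) for t in("housing","mouth","slot_end")}
d=env.read_camera("side"); 
od={t:max(env.outline_of("side",t),key=lambda r:r["confidence"]) for t in("housing",)}
def cr(c,x,y,w,h,f): return cv2.resize(c["image"][y:y+h,x:x+w],None,fx=f,fy=f,interpolation=cv2.INTER_CUBIC)
a=cr(s,200,160,80,60*5//3,5)[:300*2]
a=cr(s,200,165,80,60,5); a2=cr(s,340,230,80,60,5); b=cr(d,240,165,80*3//2,90,400/120); b2=cr(d,170,240,120,90,400/120)
save(np.vstack([np.hstack([a,a2]),np.hstack([b,b2])]),"crop1.png")
for c,oo,n in((s,o["housing"],"scene"),(d,od["housing"],"side")):
    m=oo["region"].astype(np.uint8);print(n,m.sum(),cv2.boundingRect(m),cv2.minAreaRect(cv2.findNonZero(m)))
# pin: sleeve triangulation and stand top
print("tri sleeve",tri(s,(386,252),d,(233,286)))
```

```text
scene 2527 (210, 169, 60, 85) ((238.83822631835938, 211.10293579101562), (32.41323471069336, 93.63822937011719), 30.963762283325195)
side 3382 (244, 178, 117, 43) ((302.9921569824219, 199.66574096679688), (117.07804107666016, 34.23445129394531), 6.788974285125732)
tri sleeve [521.01546941 282.94807248  91.37334781]
```

View pics/crop1.png

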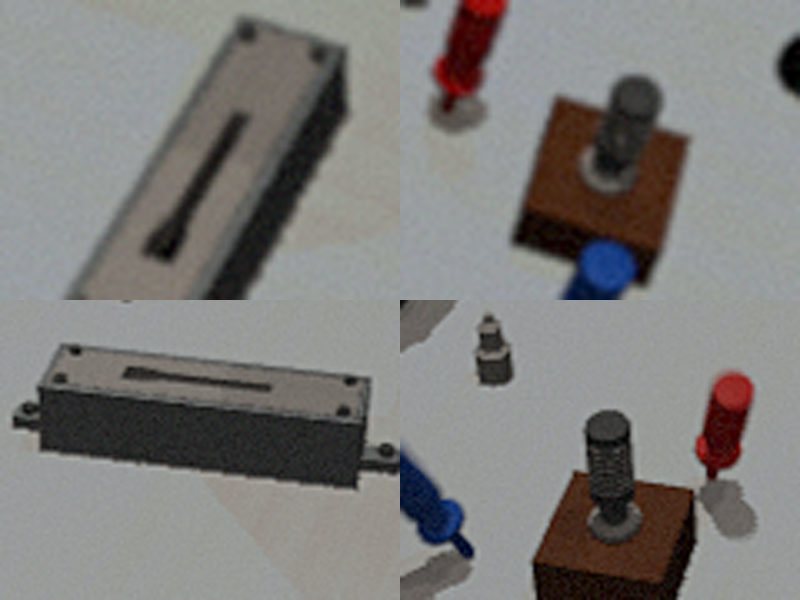

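The crop confirms it: the grey steel pin with spring and collar stands in the wooden stand, and the red and blue ones are the look-alikes. The slot's wide mouth is the end nearer the scene camera, at scene (232,215) / side (278,187). The far end is at scene (249,187) / side (321,191).

Run:
```python
from h import *
s=env.read_camera("scene");d=env.read_camera("side")
for n,c,u,z in(("top",s,(387,248.6),111),("top",d,(232.4,277.5),111),("collar",s,(381.6,264),45),("collar",d,(234.2,306),45),
 ("mouthend",s,(232,216),56),("mouthend",d,(278,187),56),("far",s,(248.8,187.6),56),("far",d,(321.3,191.3),56),
 ("red foot",s,(350,251.5),5),("red top",d,(262,251),100),("blue top",s,(378,282),105),("blue top",d,(185,273),105),("blue foot",d,(191,316),3)): print(n,onplane(c,u,z).round(1))
print("red",tri(s,(352,238),d,(262,258)),"blue",tri(s,(378,282),d,(185,273)), "nozz", onplane(d,(301,284),10),onplane(d,(198,262),10),onplane(d,(152,330),10))
st=env.state();print(st["t"],st["eef_pos"],st["tcp_rot"])
w=env.read_camera("wrist");print(w["mtx"].tolist(),w["mount"].round(3).tolist())
save(w["image"],"w0.png")
```

```text
top [524.6 282.3 111. ]
top [520.8 283.2 111. ]
collar [526.9 284.2  45. ]
collar [521.  284.6  45. ]
mouthend [ 594.  -113.7   56. ]
mouthend [ 591.8 -114.5   56. ]
far [ 487.2 -129.1   56. ]
far [ 485.  -132.6   56. ]
red foot [506.6 196.7   5. ]
red top [507.4 186.1 100. ]
blue top [613.5 295.8 105. ]
blue top [606.5 295.8 105. ]
blue foot [605.4 299.    3. ]
red [511.15735746 190.32434183  80.2177225 ] blue [609.75753785 294.21873788 101.17867936] nozz [439.8424257  152.05848552  10.        ] [665.83738602 164.2219227   10.        ] [649.03495116 358.35967382  10.        ]
1.1 [ 223.59054405 -583.65794774  194.94651472] [-3.14157534e+00 -8.51062169e-05 -1.20504618e+00]
[[325.19226210127806, 0.0, 275.73648137770556], [0.0, 325.19226210127806, 206.9902110533669], [0.0, 0.0, 1.0]] [[1.0, 0.0, -0.0, 0.631], [0.0, -0.962, -0.274, -78.192], [-0.001, 0.274, -0.962, -190.884], [0.0, 0.0, 0.0, 1.0]]
```

send_rows:
  moves:
    - [[-0.05,-0.07,0,0,0,-0.04],[-0.1,-0.14,-0.01,0,0,-0.08],[-0.15,-0.21,-0.02,0,0,-0.12],[-0.2,-0.29,-0.02,0,0,-0.16],[-0.25,-0.36,-0.03,0,0,-0.2],[-0.3,-0.43,-0.03,0,0,-0.24],[-0.35,-0.5,-0.04,0,0,-0.28],[-0.4,-0.58,-0.04,0,0,-0.32],[-0.45,-0.66,-0.05,0,0,-0.36],[-0.49,-0.72,-0.05,0,0,-0.4],[-0.52,-0.76,-0.05,0,0,-0.43],[-0.53,-0.77,-0.05,0,0,-0.43]]
  grip: 0

```text
t: 2.15
eef_pos: [383.4, -350.9, 210.2]
tcp_rot: [-3.142, -0.0, -0.525]
ft_force: [-0.4, 0.1, 0.1]
opening: 0.499
```

```bash
cat >> h.py <<'E'
def go(x,y,z,yaw):
    st=env.state();p=st["eef_pos"];r=st["tcp_rot"][2];d=np.array([x,y,z])-p
    sx=np.array([np.cos(r),np.sin(r),0]);sy=np.array([np.sin(r),-np.cos(r),0])
    dy=(yaw-r+np.pi)%(2*np.pi)-np.pi
    print("t",st["t"],"p",p.round(1),"rot",st["tcp_rot"].round(4),"f",st["ft_force"].round(2),"op",round(st["opening"],3))
    print("shift",np.round([d@sx/300,d@sy/300,-d[2]/300],4),"turn",round(-dy/(np.pi/2),4),"dist",np.linalg.norm(d).round(1))
E
python3 -c "
from h import *
go(540,-122,210,0.15)"
```

```text
t 2.15 p [ 383.4 -350.9  210.2] rot [-3.1415e+00 -3.0000e-04 -5.2540e-01] f [-0.39  0.12  0.12] op 0.499
shift [ 6.880e-02 -9.219e-01  6.000e-04] turn -0.43 dist 277.3
```

send_rows:
  moves:
    - [[0.01,-0.06,0,0,0,-0.03],[0.01,-0.14,0,0,0,-0.07],[0.02,-0.23,0,0,0,-0.11],[0.02,-0.32,0,0,0,-0.15],[0.03,-0.41,0,0,0,-0.19],[0.03,-0.5,0,0,0,-0.23],[0.04,-0.59,0,0,0,-0.27],[0.05,-0.68,0,0,0,-0.31],[0.06,-0.77,0,0,0,-0.35],[0.06,-0.86,0,0,0,-0.39],[0.07,-0.91,0,0,0,-0.42],[0.07,-0.92,0,0,0,-0.43]]

```text
t: 3.15
eef_pos: [541.1, -123.8, 209.8]
tcp_rot: [3.142, -0.0, 0.148]
ft_force: [-1.3, -0.6, -0.0]
opening: 0.5
```

send_rows:
  moves:
    - [[0,0,0,0,0,0],[0,0,0,0,0,0]]

```text
t: 3.32
eef_pos: [539.5, -125.7, 209.8]
tcp_rot: [3.141, 0.0, 0.144]
ft_force: [-0.1, -0.1, 0.3]
opening: 0.5
```

```bash
cat >> h.py <<'E'
from scipy.spatial.transform import Rotation as Ro
def wT(w,st):
    T=np.eye(4);T[:3,:3]=Ro.from_euler("xyz",st["tcp_rot"]).as_matrix();T[:3,3]=st["eef_pos"];return T@w["mount"]
def wray(w,st,uv):
    K=w["mtx"];T=wT(w,st);a=np.array([uv[0]-K[0,2],uv[1]-K[1,2]]);r=np.hypot(*a);th=r/K[0,0]
    d=np.array([np.sin(th)*a[0]/r,-np.sin(th)*a[1]/r,-np.cos(th)]);return T[:3,3],T[:3,:3]@d
def wplane(w,st,uv,z):
    o,d=wray(w,st,uv);return o+d*(z-o[2])/d[2]
def wproj(w,st,p):
    K=w["mtx"];T=wT(w,st);q=T[:3,:3].T@(np.array(p,float)-T[:3,3]);v=np.array([q[0],-q[1]]);n=np.linalg.norm(v)
    return K[:2,2]+K[0,0]*np.arctan2(n,-q[2])*v/n
def ortho(w,st,cx,cy,z,half,ppm):
    # rectified top view of plane z: row down = +x world ascending right = +x, up = +y
    n=int(2*half*ppm);out=np.zeros((n,n,2),np.float32)
    for i in range(n):
        for j in range(n): out[i,j]=wproj(w,st,(cx-half+j/ppm,cy+half-i/ppm,z))
    return cv2.remap(w["image"],out,None,cv2.INTER_CUBIC)
E
python3 - <<'E'
from h import *
st=env.state();w=env.read_camera("wrist")
print(st["eef_pos"],st["tcp_rot"])
for t in("mouth","slot_end"): print(t,[(r["xy"],r["confidence"]) for r in env.look_for("wrist",t)])
o=ortho(w,st,540,-122,56,75,4); save(o,"wo1.png")
np.savez("w1.npz",image=w["image"],mtx=w["mtx"],mount=w["mount"],p=st["eef_pos"],r=st["tcp_rot"])
E
```

```text
[ 539.53233638 -125.72491697  209.80223891] [3.14147250e+00 3.89864473e-04 1.43578147e-01]
mouth [([272.9, 184.2], 0.75)]
slot_end [([271.2, 183.1], 0.7)]
```

View pics/wo1.png

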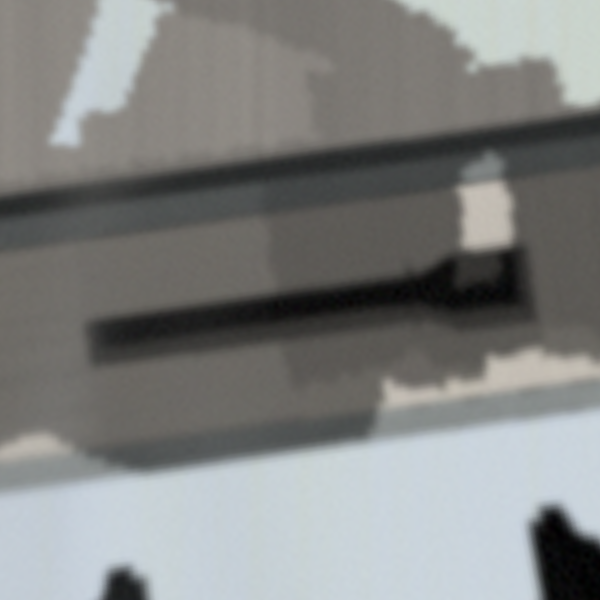

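The rectified wrist view has 4 px/mm and its top-left corner at world (465,-47). In it the slot runs from about px (88,343) to the mouth end at (535,281), which is roughly world (487,-132.7) to (599,-117). That is 112.8 mm long where 112 is expected, and its yaw is about 0.14. Next I go to the pin with the jaws turned across the slot.

send_rows:
  moves:
    - [[0.0,-0.03,0,0,0,0.03],[0.01,-0.08,0,0,0,0.07],[0.02,-0.15,0,0,0,0.12],[0.03,-0.22,0,0,0,0.17],[0.03,-0.29,0,0,0,0.22],[0.04,-0.36,0,0,0,0.27],[0.05,-0.43,0,0,0,0.32],[0.05,-0.5,0,0,0,0.37],[0.06,-0.57,0,0,0,0.42],[0.06,-0.63,0,0,0,0.46],[0.07,-0.67,0,0,0,0.49],[0.07,-0.68,0,0,0,0.5]]

```text
t: 4.47
eef_pos: [531.0, 80.8, 210.1]
tcp_rot: [-3.141, -0.0, -0.642]
ft_force: [0.1, -0.2, -0.1]
opening: 0.5
```

```bash
python3 -c "
from h import *
go(523,283,205,-1.42)"
```

```text
t 4.4667 p [531.   80.8 210.1] rot [-3.1413e+00 -2.0000e-04 -6.4190e-01] f [ 0.09 -0.16 -0.08] op 0.5
shift [-0.425  -0.524   0.0169] turn 0.4954 dist 202.5
```

send_rows:
  moves:
    - [[-0.02,-0.02,0,0,0,0.03],[-0.06,-0.07,0,0,0,0.07],[-0.1,-0.13,0.01,0,0,0.12],[-0.15,-0.19,0.01,0,0,0.17],[-0.2,-0.25,0.01,0,0,0.22],[-0.25,-0.31,0.01,0,0,0.27],[-0.3,-0.37,0.01,0,0,0.32],[-0.35,-0.43,0.01,0,0,0.37],[-0.39,-0.48,0.02,0,0,0.42],[-0.415,-0.515,0.02,0,0,0.46],[-0.425,-0.524,0.02,0,0,0.49],[-0.425,-0.524,0.02,0,0,0.496]]

```text
t: 5.47
eef_pos: [522.8, 282.1, 203.7]
tcp_rot: [3.141, -0.0, -1.42]
ft_force: [-0.3, 0.0, -0.0]
opening: 0.5
```

send_rows:
  moves:
    - [[0,0,0,0,0,0],[0,0,0,0,0,0]]

```text
t: 5.63
eef_pos: [522.9, 281.1, 203.9]
tcp_rot: [3.142, -0.0, -1.418]
ft_force: [-0.3, -0.1, 0.9]
opening: 0.498
```

Run:
```python
from h import *
st=env.state();w=env.read_camera("wrist")
print(st["eef_pos"],st["tcp_rot"])
for t in("pin","pin_grip","stand"):
    for r in env.outline_of("wrist",t):
        m=r["region"].astype(np.uint8);print(t,round(r["confidence"],2),np.round(r["xy"],1),cv2.boundingRect(m))
print("model top",wproj(w,st,(523,283,111)),"collar",wproj(w,st,(523,283,45)),"sleeve bottom",wproj(w,st,(523,283,61)))
save(cv2.resize(w["image"],(784,588)),"w2.png")
```

```text
[522.88548189 281.13579777 203.90902922] [ 3.14154639e+00 -2.52070988e-04 -1.41783329e+00]
pin 0.79 [275.8 196.5] (262, 175, 27, 40)
pin 0.73 [295.6 239.5] (265, 211, 74, 55)
pin 0.68 [203. 100.] (172, 79, 78, 57)
pin_grip 0.96 [194.7  94.6] (172, 79, 43, 36)
pin_grip 0.95 [284. 249.] (265, 229, 42, 36)
pin_grip 0.84 [277.1 195.9] (262, 181, 26, 34)
stand 0.71 [275.  171.7] (243, 151, 64, 67)
stand 0.37 [537.  210.9] (505, 123, 55, 155)
model top [273.09200549 203.9975561 ] collar [273.5171831  188.13507728] sleeve bottom [273.42836254 191.4354851 ]
```

View pics/w2.png

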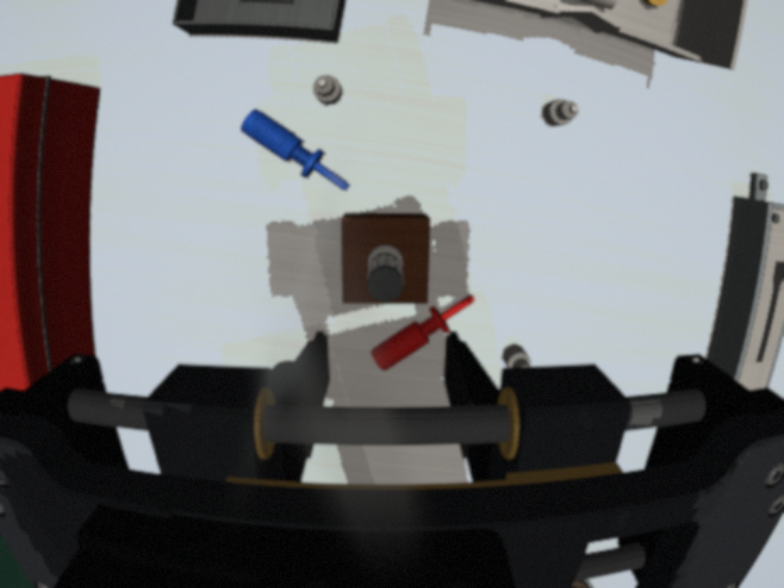

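The steel pin's head is at view (384,280), i.e. px (274,200), within 4 px of my model. The red and blue look-alikes seem oddly tilted in this view, so I check their 3D extent before descending, because the fingers must clear them.

Run:
```python
from h import *
st=env.state();s=env.read_camera("scene");d=env.read_camera("side");w=env.read_camera("wrist")
def meet(*rs):
    M=np.zeros((3,3));v=np.zeros(3)
    for o,e in rs:
        e=e/np.linalg.norm(e);P=np.eye(3)-np.outer(e,e);M+=P;v+=P@o
    x=np.linalg.solve(M,v);res=[np.linalg.norm(np.cross(x-o,e/np.linalg.norm(e))) for o,e in rs];return x.round(1),np.round(res,1)
for n,a,b,c in(("red head",(353,229),(262,252),(272,255)),("red tip",(349,252),(263,292),(337,212)),("blue head",(378,282),(185,273),(179,86)),("blue tip",(372,302),(191,318),(248,134)),
 ("pin head",(387,248.6),(232.4,277.5),(274.3,200))):
    R=[ray(s,a),ray(d,b),wray(w,st,c)]
    print(n,meet(*R),"sd",meet(R[0],R[1]),"z5:",[ (o+e*(5-o[2])/e[2]).round(0)[:2] for o,e in R])
a=[cv2.resize(c["image"][y:y+75,x:x+100],(400,300),interpolation=cv2.INTER_CUBIC) for c,x,y in((s,330,220),(d,170,240))]
save(np.hstack(a),"crop2.png")
```

```text
red head (array([496.3, 231.5, 126.1]), array([45.7, 10.3, 49.1])) sd (array([505.6, 189.6, 101. ]), array([0.4, 0.4])) z5: [array([435., 174.]), array([555.,  80.]), array([425., 271.])]
red tip (array([502.2, 196. ,   3.6]), array([5.5, 2.5, 6.8])) sd (array([506. , 193.5,   1.7]), array([1.5, 1.5])) z5: [array([509., 195.]), array([504., 195.]), array([496., 198.])]
blue head (array([610.1, 328.4, 133.8]), array([36.7, 23.2, 44.4])) sd (array([609.8, 294.2, 101.2]), array([2., 2.])) z5: [array([554., 294.]), array([677., 200.]), array([624., 415.])]
blue tip (array([594.2, 310.4,   3.9]), array([18.1,  7.6, 22.5])) sd (array([607. , 299.9,  -3.2]), array([1.3, 1.3])) z5: [array([612., 301.]), array([602., 305.]), array([575., 322.])]
pin head (array([523.7, 282. , 108.5]), array([0.8, 2. , 2.5])) sd (array([522.3, 281.7, 108.6]), array([0.7, 0.7])) z5: [array([449., 278.]), array([579., 178.]), array([499., 279.])]
```

View pics/crop2.png

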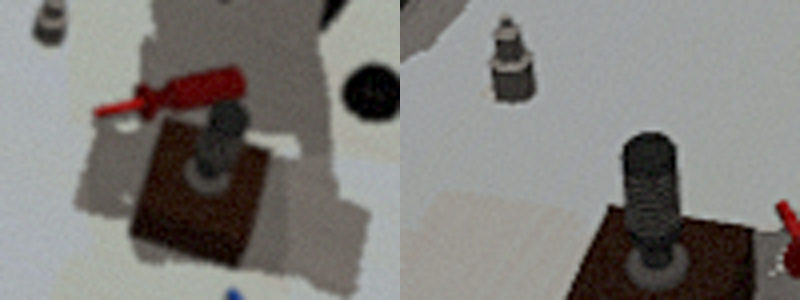

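The red and blue look-alikes were balanced on their tips and have since fallen over. They now lie flat, red at scene (350–390,237–248), low and away from the fingers' path. The three cameras agree on the steel pin at (523,282), head at z≈109 where 111 is expected. Descending to grasp.

send_rows:
  moves:
    - [[0,0,0.03,0,0,0],[0,0,0.08,0,0,0],[0,0,0.14,0,0,0],[0,0,0.2,0,0,0],[0,0,0.26,0,0,0],[0,0,0.31,0,0,0],[0,0,0.35,0,0,0],[0,0,0.38,0,0,0],[0,0,0.4,0,0,0],[0,0,0.413,0,0,0],[0,0,0.413,0,0,0]]

```text
t: 6.9
eef_pos: [522.5, 282.1, 79.4]
tcp_rot: [3.141, -0.0, -1.419]
ft_force: [0.4, 0.6, -0.3]
opening: 0.5
```

send_rows:
  moves:
    - [[0,0,0,0,0,0],[0,0,0,0,0,0],[0,0,0,0,0,0],[0,0,0,0,0,0],[0,0,0,0,0,0],[0,0,0,0,0,0],[0,0,0,0,0,0],[0,0,0,0,0,0]]
  grip: 1

```text
t: 7.57
eef_pos: [522.7, 282.2, 80.1]
tcp_rot: [-3.141, -0.0, -1.419]
ft_force: [0.2, 0.0, 1.1]
opening: 0.244
```

send_rows:
  moves:
    - [[0,0,-0.02,0,0,0],[0,0,-0.06,0,0,0],[0,0,-0.1,0,0,0],[0,0,-0.15,0,0,0],[0,0,-0.2,0,0,0],[0,0,-0.25,0,0,0],[0,0,-0.3,0,0,0],[0,0,-0.35,0,0,0],[0,0,-0.4,0,0,0],[0,0,-0.43,0,0,0],[0,0,-0.45,0,0,0],[0,0,-0.45,0,0,0]]

```text
t: 8.57
eef_pos: [522.8, 282.2, 216.0]
tcp_rot: [-3.14, 0.0, -1.419]
ft_force: [0.3, -0.6, -0.8]
opening: 0.243
```

Run:
```python
from h import *
st=env.state();w=env.read_camera("wrist")
save(w["image"][150:420,140:420],"w3.png")
go(585,-117,215,-1.425)
```

```text
t 8.6167 p [522.5 282.2 215.1] rot [-3.1413 -0.     -1.4186] f [-0.45 -0.81 -2.87] op 0.243
shift [ 1.3467e+00 -4.1000e-03  2.0000e-04] turn 0.0041 dist 404.0
```

View pics/w3.png

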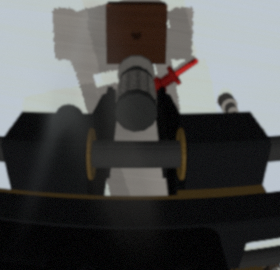

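The pin hangs upright between the jaws. Carrying it over to the mouth.

send_rows:
  moves:
    - [[0.02,0,0,0,0,0],[0.06,0,0,0,0,0],[0.12,0,0,0,0,0],[0.19,0,0,0,0,0],[0.26,0,0,0,0,0],[0.34,0,0,0,0,0],[0.42,0,0,0,0,0],[0.5,0,0,0,0,0],[0.57,0,0,0,0,0],[0.62,0,0,0,0,0],[0.66,0,0,0,0,0],[0.673,0,0,0,0,0]]

```text
t: 9.62
eef_pos: [553.2, 80.5, 214.5]
tcp_rot: [3.141, -0.0, -1.42]
ft_force: [0.1, -0.5, -1.6]
opening: 0.242
```

send_rows:
  moves:
    - [[0.02,0,0,0,0,0],[0.06,0,0,0,0,0],[0.12,0,0,0,0,0],[0.19,0,0,0,0,0],[0.26,0,0,0,0,0],[0.34,0,0,0,0,0],[0.42,0,0,0,0,0],[0.5,0,0,0,0,0],[0.57,0,0,0,0,0],[0.62,0,0,0,0,0],[0.66,0,0,0,0,0],[0.673,-0.004,0,0,0,0.004]]

```text
t: 10.62
eef_pos: [585.1, -118.1, 214.9]
tcp_rot: [3.141, -0.0, -1.426]
ft_force: [-0.9, 0.5, -2.2]
opening: 0.241
```

send_rows:
  moves:
    - [[0,0,0.03,0,0,0],[0,0,0.07,0,0,0],[0,0,0.11,0,0,0],[0,0,0.15,0,0,0],[0,0,0.18,0,0,0],[0,0,0.2,0,0,0],[0,0,0.207,0,0,0],[0,0,0.207,0,0,0],[0,0,0.207,0,0,0]]

```text
t: 11.37
eef_pos: [585.2, -116.7, 153.3]
tcp_rot: [-3.141, -0.0, -1.425]
ft_force: [0.3, 0.6, -0.4]
opening: 0.241
```

Run:
```python
from h import *
st=env.state();w=env.read_camera("wrist");s=env.read_camera("scene");d=env.read_camera("side")
go(585,-117,130,-1.425)
a=cv2.resize(w["image"][120:270,200:350],(600,600),interpolation=cv2.INTER_CUBIC)
tip=st["eef_pos"]+[0,0,-74]
print("tip wrist",wproj(w,st,tip),"scene",proj(s,tip),"side",proj(d,tip))
for n,c in(("scene",s),("side",d)):
  print(n,"mouth model wrist-est",proj(c,(589,-118.5,56)),"far",proj(c,(487,-132.7,56)))
b=np.vstack([cv2.resize(c["image"][y:y+75,x:x+50],(200,300),interpolation=cv2.INTER_CUBIC) for c,x,y in((s,215,160),(d,255,140))])
save(np.hstack([a,b]),"w4.png")
```

```text
t 11.5167 p [ 585.3 -116.9  153.5] rot [-3.1406e+00 -6.0000e-04 -1.4249e+00] f [ 0.23 -0.49 -1.98] op 0.243
shift [0.0003 0.0009 0.0783] turn 0.0001 dist 23.5
tip wrist [275.08679433 210.39731856] scene [232.08770666 207.88548512] side [280.75232925 178.88925379]
scene mouth model wrist-est [231.56437784 213.98382866] far [247.75617668 187.07972483]
side mouth model wrist-est [279.63005413 186.44396759] far [320.52042925 191.12284464]
```

View pics/w4.png

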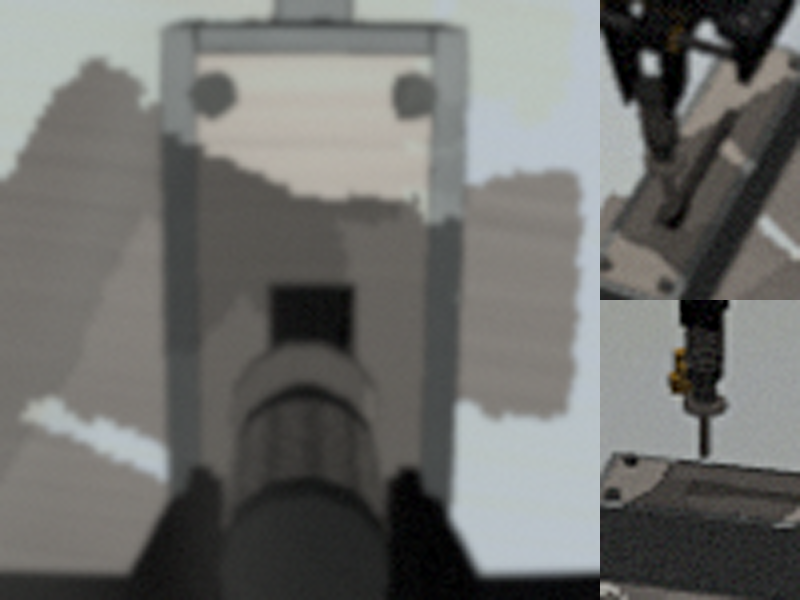

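The wrist crop is 4x, and the pin axis sits at column 303. The mouth edges at columns 270 and 355 give a centre of 312, so the slot lies about 2.3 mm toward tool +x. That agrees with the first wrist view. The TCP is about 10 mm in from the mouth's end. I shift and lower the tip just below the cover top, which stays within the spring's travel if I've misjudged.

send_rows:
  moves:
    - [[0.004,0,0,0,0,0],[0.0077,0,0,0,0,0],[0.0077,0,0.01,0,0,0],[0.0077,0,0.03,0,0,0],[0.0077,0,0.05,0,0,0],[0.0077,0,0.07,0,0,0],[0.0077,0,0.085,0,0,0],[0.0077,0,0.095,0,0,0],[0.0077,0,0.098,0,0,0],[0.0077,0,0.098,0,0,0],[0.0077,0,0.098,0,0,0],[0.0077,0,0.098,0,0,0]]

```text
t: 12.52
eef_pos: [585.5, -119.1, 123.8]
tcp_rot: [-3.141, -0.0, -1.425]
ft_force: [0.8, 0.9, -2.3]
opening: 0.243
```

Run:
```python
from h import *
for i in range(4):
    st=env.state();env.read_camera("wrist");print(st["t"],st["eef_pos"].round(2),st["ft_force"].round(2),st["moment"].round(3))
```

```text
12.5167 [ 585.46 -119.1   123.77] [ 0.82  0.92 -2.29] [-0.013  0.002  0.013]
12.5667 [ 585.48 -119.12  123.8 ] [-0.76  0.2  -2.1 ] [ 0.033  0.043 -0.026]
12.6167 [ 585.45 -119.12  123.8 ] [-0.03  0.68 -1.43] [0.012 0.013 0.005]
12.6667 [ 585.4  -119.12  123.76] [-0.42 -0.14 -1.6 ] [0.028 0.018 0.054]
```

The force is just the pin's weight, so the tip is in the mouth without touching. Going down to the rack.

send_rows:
  moves:
    - [[0,0,0.01,0,0,0],[0,0,0.02,0,0,0],[0,0,0.03,0,0,0],[0,0,0.04,0,0,0],[0,0,0.048,0,0,0],[0,0,0.054,0,0,0],[0,0,0.059,0,0,0],[0,0,0.063,0,0,0],[0,0,0.066,0,0,0],[0,0,0.066,0,0,0],[0,0,0.066,0,0,0],[0,0,0.066,0,0,0]]

```text
t: 13.72
eef_pos: [585.4, -119.1, 103.9]
tcp_rot: [-3.141, -0.0, -1.425]
ft_force: [0.2, 0.6, 1.9]
opening: 0.246
```

```bash
cat >> h.py <<'E'
def chk(n=5):
    F=[]
    for i in range(n):
        st=env.state();env.read_camera("wrist");F.append(np.r_[st["eef_pos"],st["ft_force"],st["moment"]*10])
    F=np.array(F);print("t",st["t"],"p",F[:,:3].mean(0).round(2),"F",F[:,3:6].mean(0).round(2),"+-",F[:,3:6].std(0).round(2),"10M",F[:,6:].mean(0).round(2),"yaw",st["tcp_rot"][2].round(4))
E
python3 -c "
from h import *
chk()"
```

```text
t 13.9167 p [ 585.41 -119.13  103.87] F [-0.05  0.08  2.3 ] +- [0.38 0.35 0.66] 10M [0.62 0.67 0.28] yaw -1.4249
```

send_rows:
  moves:
    - [[0,0,0.003,0,0,0],[0,0,0.0067,0,0,0],[0,0.004,0.0067,0,0,0],[0,0.01,0.0067,0,0,0],[0,0.016,0.0067,0,0,0],[0,0.022,0.0067,0,0,0],[0,0.028,0.0067,0,0,0],[0,0.034,0.0067,0,0,0],[0,0.04,0.0067,0,0,0],[0,0.044,0.0067,0,0,0],[0,0.044,0.0067,0,0,0]]

```text
t: 14.88
eef_pos: [572.1, -121.1, 101.8]
tcp_rot: [-3.142, -0.0, -1.425]
ft_force: [1.0, 0.3, 2.3]
opening: 0.243
```

```bash
python3 -c "
from h import *
chk()"
```

```text
t 15.0833 p [ 572.26 -121.06  101.75] F [1.2  0.34 2.76] +- [0.19 0.4  0.41] 10M [ 0.01 -3.32 -0.13] yaw -1.4249
```

send_rows:
  moves:
    - [[0,0.006,0,0,0,0],[0,0.012,0,0,0,0],[0,0.018,0,0,0,0],[-0.001,0.024,0,0,0,0],[-0.001,0.03,0,0,0,0],[-0.001,0.034,0,0,0,0],[-0.001,0.034,0,0,0,0]]

```text
t: 15.72
eef_pos: [561.8, -122.2, 101.7]
tcp_rot: [3.141, 0.0, -1.425]
ft_force: [1.5, 0.3, 1.4]
opening: 0.244
```

```bash
python3 -c "
from h import *
chk()"
```

```text
t 15.9167 p [ 562.03 -122.19  101.71] F [0.52 0.27 2.16] +- [0.55 0.62 0.42] 10M [ 0.02 -2.75 -0.12] yaw -1.425
```

send_rows:
  moves:
    - [[0,0.005,0,0,0,0],[0,0.01,0,0,0,0],[0,0.014,0,0,0,0],[0,0.014,0,0,0,0],[0,0.014,0,0,0,0]]

```text
t: 16.38
eef_pos: [557.9, -122.8, 101.7]
tcp_rot: [3.142, -0.0, -1.425]
ft_force: [1.6, 0.8, 2.3]
opening: 0.241
```

send_rows:
  moves:
    - [[0,0.005,0,0,0,0],[0,0.01,0,0,0,0],[0,0.014,0,0,0,0],[0,0.014,0,0,0,0],[0,0.014,0,0,0,0]]

```text
t: 16.8
eef_pos: [553.7, -123.4, 101.7]
tcp_rot: [3.141, -0.0, -1.425]
ft_force: [0.9, 0.3, 2.3]
opening: 0.247
```

send_rows:
  moves:
    - [[0,0.005,0,0,0,0],[0,0.01,0,0,0,0],[-0.0005,0.014,0,0,0,0],[-0.0005,0.014,0,0,0,0],[-0.0005,0.014,0,0,0,0]]

```text
t: 17.22
eef_pos: [549.6, -123.9, 101.7]
tcp_rot: [3.142, -0.0, -1.425]
ft_force: [0.9, 0.0, 1.7]
opening: 0.245
```

send_rows:
  moves:
    - [[0,0.005,0,0,0,0],[0,0.01,0,0,0,0],[0,0.014,0,0,0,0],[0,0.014,0,0,0,0],[0,0.014,0,0,0,0]]

```text
t: 17.63
eef_pos: [545.4, -124.5, 101.7]
tcp_rot: [3.141, 0.0, -1.425]
ft_force: [0.8, -0.4, 1.2]
opening: 0.243
```

```bash
python3 -c "
from h import *
chk()"
```

```text
t 17.8333 p [ 545.46 -124.47  101.73] F [ 0.53 -0.09  1.28] +- [0.23 0.22 0.25] 10M [ 0.96 -2.7   0.04] yaw -1.4249
```

send_rows:
  moves:
    - [[0,0.004,0,0,0,0],[0,0.007,0,0,0,0],[0,0.007,0,0,0,0]]

```text
t: 18.13
eef_pos: [543.2, -124.8, 101.7]
tcp_rot: [3.141, -0.0, -1.425]
ft_force: [0.4, 0.1, 1.0]
opening: 0.243
```

```bash
python3 -c "
from h import *
chk()"
```

```text
t 18.3333 p [ 543.36 -124.81  101.73] F [0.72 0.27 0.97] +- [0.35 0.32 0.49] 10M [ 0.99 -3.    0.22] yaw -1.4249
```

send_rows:
  moves:
    - [[0,0.003,0.003,0,0,0],[0,0.007,0.005,0,0,0],[0,0.01,0.005,0,0,0],[0,0.013,0.005,0,0,0],[0,0.013,0.005,0,0,0],[0,0.013,0.005,0,0,0]]

```text
t: 18.88
eef_pos: [539.5, -125.4, 100.3]
tcp_rot: [-3.142, -0.0, -1.425]
ft_force: [0.6, -0.4, 0.9]
opening: 0.24
```

```bash
python3 -c "
from h import *
chk()"
```

```text
t 19.0833 p [ 539.56 -125.37  100.23] F [0.78 0.04 1.3 ] +- [0.21 0.26 0.26] 10M [ 0.33 -2.87 -0.  ] yaw -1.4249
```

send_rows:
  moves:
    - [[0,0.005,0,0,0,0],[0,0.01,0,0,0,0],[-0.0005,0.013,0,0,0,0],[-0.0005,0.013,0,0,0,0],[-0.0005,0.013,0,0,0,0]]

```text
t: 19.55
eef_pos: [535.6, -125.8, 100.3]
tcp_rot: [3.142, -0.0, -1.425]
ft_force: [0.9, 0.2, 0.0]
opening: 0.244
```

Run:
```python
from h import *
chk(4)
d=env.read_camera("side");save(cv2.resize(d["image"][115:205,250:350],None,fx=6,fy=6,interpolation=cv2.INTER_CUBIC),"s5.png")
```

```text
t 19.7 p [ 535.65 -125.78  100.25] F [0.58 0.69 0.93] +- [0.59 0.3  0.59] 10M [ 0.69 -3.03  0.01] yaw -1.4249
```

View pics/s5.png

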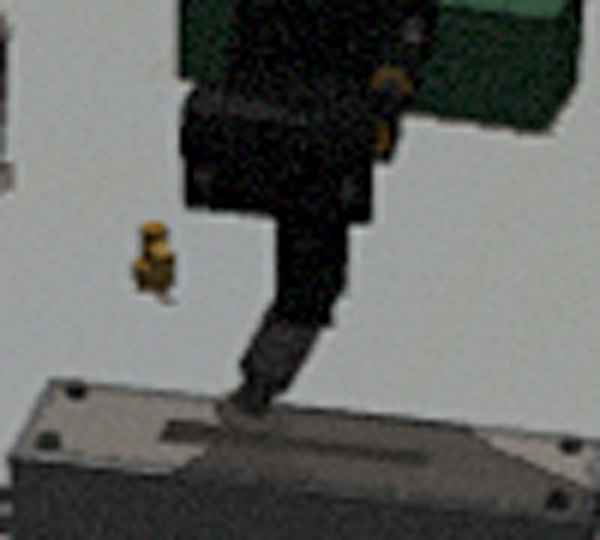

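The side crop shows a fault. The sleeve leaves the fingers at (310,320) but the collar is at (242,410), so the pin has pivoted about the jaw axis and its tip trails far behind. The remedy is to move back over the tip so the pin swings upright, then turn the tool 90° about the vertical. The pivot axis then lies along the slot and dragging can't swing the pin. First I measure the lag.

Run:
```python
from h import *
st=env.state();d=env.read_camera("side");s=env.read_camera("scene")
n=np.array([-0.137,0.99,0]);n/=np.linalg.norm(n);u=np.array([-0.9906,-0.1366,0])
g=st["eef_pos"]+[0,0,11]; k=n@g;print("lat",k,"grasp",g)
for nm,c in(("collar",(242,408)),("sleeve below finger",(300,325)),("mid",(268,370))):
    o,e=ray(d,(250+c[0]/6,115+c[1]/6));p=o+e*(k-n@o)/(n@e);q=p-g
    print(nm,p.round(1),"along",round(u@q,1),"dz",round(q[2],1),"tilt deg",np.degrees(np.arctan2(-(u@q),-q[2])).round(1))
# predicted for tilts
for th in(15,20,25,30):
    t=np.radians(th);a=-np.sin(t)*u*-1*-1
    ax=np.array([0,0,-1])*np.cos(t)-u*np.sin(t)
    print(th,"collar px crop",((proj(d,g+ax*45)-[250,115])*6).round(0),"tip z",(g+ax*83)[2].round(1),"lag",round(83*np.sin(t),1))
```

```text
lat -198.03339946812244 grasp [ 535.69731895 -125.78873455  111.21335978]
collar [ 562.1 -122.1   69.4] along -26.6 dz -41.8 tilt deg 32.5
sleeve below finger [ 538.9 -125.4  110.8] along -3.2 dz -0.4 tilt deg 82.0
mid [ 551.5 -123.6   88.6] along -16.0 dz -22.7 tilt deg 35.2
15 collar px crop [278. 416.] tip z 31.0 lag 21.5
20 collar px crop [269. 412.] tip z 33.2 lag 28.4
25 collar px crop [260. 408.] tip z 36.0 lag 35.1
30 collar px crop [252. 403.] tip z 39.3 lag 41.5
```

The tilt is about 33° and the tip is about 46 mm behind, so the tip is still in the mouth at x≈-46. Moving back over it.

send_rows:
  moves:
    - [[0,-0.008,0,0,0,0],[0,-0.022,0,0,0,0],[0,-0.036,0,0,0,0],[0,-0.05,-0.001,0,0,0],[0,-0.064,-0.002,0,0,0],[0.0005,-0.078,-0.003,0,0,0],[0.001,-0.092,-0.004,0,0,0],[0.001,-0.106,-0.005,0,0,0],[0.001,-0.12,-0.006,0,0,0],[0.001,-0.134,-0.006,0,0,0],[0.001,-0.147,-0.006,0,0,0],[0.001,-0.153,-0.006,0,0,0]]

```text
t: 20.9
eef_pos: [581.7, -119.4, 102.0]
tcp_rot: [-3.141, -0.0, -1.425]
ft_force: [-1.7, 0.0, 2.3]
opening: 0.241
```

Run:
```python
from h import *
chk(4)
st=env.state();d=env.read_camera("side");im=cv2.resize(d["image"][115:205,230:330],None,fx=6,fy=6,interpolation=cv2.INTER_CUBIC).copy()
g=st["eef_pos"]+[0,0,11]
for L,r in((30,12),(42,14),(47,14)):
    for sg in(-1,1):
        q=(proj(d,g+np.array([sg*r,0,-L]))-[230,115])*6;cv2.circle(im,tuple(int(v) for v in q),3,(255,0,0),-1)
save(im,"s6.png")
```

```text
t 21.05 p [ 581.55 -119.37  102.03] F [-2.    0.02  2.21] +- [0.18 0.42 0.42] 10M [-0.49  5.28 -0.1 ] yaw -1.4248
```

View pics/s6.png

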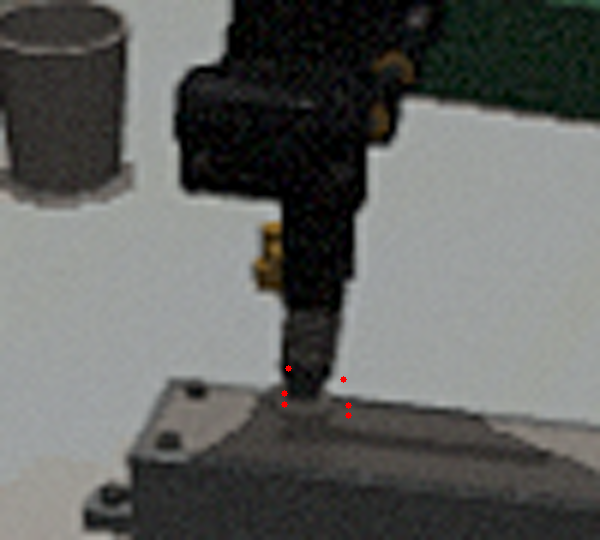

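The pin is nearly upright. The collar is still about 10 crop px (~3 mm, ~5°) toward the mouth end, so I go back 6 mm more, then ease up and turn 90°.

send_rows:
  moves:
    - [[0,-0.008,0,0,0,0],[0,-0.015,0,0,0,0],[0,-0.02,0,0,0,0],[0,-0.02,0,0,0,0],[0,-0.02,-0.01,0,0,0],[0,-0.02,-0.02,0,0,0],[0,-0.02,-0.027,0,0,0],[0,-0.02,-0.027,0,0,0],[0,-0.02,-0.027,0,0,0]]

```text
t: 21.9
eef_pos: [587.0, -118.5, 110.2]
tcp_rot: [3.142, -0.0, -1.425]
ft_force: [-1.4, -0.7, -1.3]
opening: 0.245
```

Run:
```python
from h import *
chk(5)
st=env.state();w=env.read_camera("wrist");d=env.read_camera("side");s=env.read_camera("scene")
for t in("pin_grip","pin"):
    for n,c in(("side",d),("scene",s)):
        for r in env.outline_of(n,t)[:4]:
            m=r["region"].astype(np.uint8);print(t,n,round(r["confidence"],2),np.round(r["xy"],1),cv2.boundingRect(m))
print(proj(d,st["eef_pos"]),proj(s,st["eef_pos"]))
a=cv2.resize(w["image"][150:300,200:350],(400,400),interpolation=cv2.INTER_CUBIC)
b=cv2.resize(d["image"][135:195,255:315],(400,400),interpolation=cv2.INTER_CUBIC)
g=st["eef_pos"]+[0,0,11]
for L,r in((30,12),(46,14)):
    for sg in(-1,1):
        q=(proj(d,g+np.array([sg*r,0,-L]))-[255,135])*400/60;cv2.circle(b,tuple(int(v) for v in q),2,(255,0,0),-1)
save(np.hstack([a,b]),"s7.png")
```

```text
t 22.1 p [ 587.   -118.53  110.05] F [-1.6  -0.07 -0.94] +- [0.38 0.34 0.39] 10M [-0.36  4.09 -0.  ] yaw -1.4249
pin_grip side 0.94 [281.8 315.6] (272, 306, 21, 29)
pin_grip side 0.92 [158.3 347. ] (143, 336, 33, 28)
pin_grip side 0.52 [195.2 254.5] (193, 244, 11, 22)
pin_grip side 0.42 [278.8 167.6] (276, 163, 10, 13)
pin_grip scene 0.58 [409.7 318.4] (400, 309, 21, 21)
pin_grip scene 0.57 [379.4 244.7] (372, 236, 21, 13)
pin_grip scene 0.42 [227.7 198.5] (226, 191, 8, 19)
pin side 0.78 [282.7 173.8] (275, 163, 11, 23)
pin side 0.67 [278.9 316.2] (264, 290, 30, 45)
pin side 0.61 [164.1 345.3] (144, 326, 54, 38)
pin scene 0.8 [376.5 242.2] (354, 237, 38, 13)
pin scene 0.7 [406.5 313. ] (387, 293, 34, 37)
pin scene 0.64 [225.1 204.7] (225, 190, 12, 27)
[280.29664348 167.36140335] [229.94610463 200.64856595]
```

View pics/s7.png

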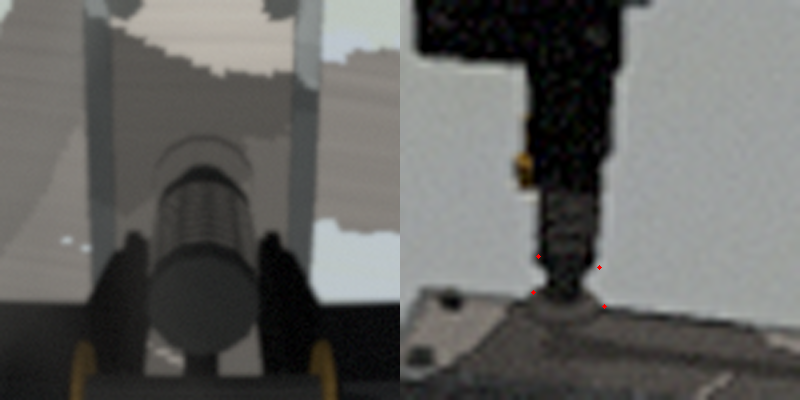

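The pin is upright again: sleeve bottom and collar lie within ~1 px of the vertical model. A small side load remains, so I ease up 4 mm and start turning the tool with the tip still inside the mouth.

send_rows:
  moves:
    - [[0,0,-0.007,0,0,0],[0,0,-0.013,0,0,0],[0,0,-0.013,0,0,0]]

```text
t: 22.75
eef_pos: [587.2, -118.6, 114.4]
tcp_rot: [-3.141, -0.0, -1.425]
ft_force: [-1.9, -0.1, -2.1]
opening: 0.244
```

```bash
python3 -c "
from h import *
chk()"
```

```text
t 22.95 p [ 587.15 -118.55  114.23] F [-1.64 -0.08 -1.11] +- [0.58 0.35 0.61] 10M [-0.12  4.67  0.04] yaw -1.4249
```

send_rows:
  moves:
    - [[0,0.007,0,0,0,0],[0,0.014,0,0,0,0],[0,0.017,0,0,0,0],[0,0.017,0,0,0,0]]

```text
t: 23.33
eef_pos: [582.0, -119.3, 114.1]
tcp_rot: [-3.141, -0.0, -1.425]
ft_force: [-0.5, -1.0, -2.2]
opening: 0.243
```

```bash
python3 -c "
from h import *
chk()"
```

```text
t 23.5333 p [ 582.13 -119.33  114.1 ] F [-0.09 -0.16 -1.68] +- [0.57 0.66 0.38] 10M [ 0.31  0.38 -0.  ] yaw -1.425
```

It now hangs free, reading only its weight. Turning the tool 90°.

send_rows:
  moves:
    - [[0,0,0,0,0,-0.03],[0,0,0,0,0,-0.07],[0,0,0,0,0,-0.12],[0,0,0,0,0,-0.17],[0,0,0,0,0,-0.22],[0,0,0,0,0,-0.27],[0,0,0,0,0,-0.32],[0,0,0,0,0,-0.37],[0,0,0,0,0,-0.42],[0,0,0,0,0,-0.46],[0,0,0,0,0,-0.49],[0,0,0,0,0,-0.5]]

```text
t: 24.58
eef_pos: [582.2, -119.4, 114.1]
tcp_rot: [-3.142, -0.001, -0.637]
ft_force: [0.8, -0.8, -1.9]
opening: 0.244
```

send_rows:
  moves:
    - [[0,0,0,0,0,-0.03],[0,0,0,0,0,-0.07],[0,0,0,0,0,-0.12],[0,0,0,0,0,-0.17],[0,0,0,0,0,-0.22],[0,0,0,0,0,-0.27],[0,0,0,0,0,-0.32],[0,0,0,0,0,-0.37],[0,0,0,0,0,-0.42],[0,0,0,0,0,-0.46],[0,0,0,0,0,-0.49],[0,0,0,0,0,-0.494]]

```text
t: 25.58
eef_pos: [582.3, -119.5, 114.1]
tcp_rot: [3.141, -0.001, 0.138]
ft_force: [1.5, -1.7, -1.3]
opening: 0.242
```

```bash
python3 -c "
from h import *
chk()
go(582.1,-119.3,114,0.137)"
```

```text
t 25.7833 p [ 582.22 -119.41  114.08] F [ 1.03 -1.18 -1.29] +- [0.36 0.39 0.4 ] 10M [-3.12 -3.01 -0.03] yaw 0.1347
t 25.8333 p [ 582.1 -119.3  114.1] rot [ 3.1413e+00 -2.0000e-04  1.3510e-01] f [ 0.05 -1.03 -1.53] op 0.244
shift [-0.0001 -0.0002  0.0002] turn -0.0012 dist 0.1
```

send_rows:
  moves:
    - [[0,0,0.006,0,0,0],[0,0,0.012,0,0,0],[0,0,0.018,0,0,0],[0,0,0.024,0,0,0],[0,0,0.03,0,0,0],[0,0,0.036,0,0,0],[0,0,0.036,0,0,0],[0,0,0.036,0,0,0]]

```text
t: 26.5
eef_pos: [582.1, -119.3, 103.3]
tcp_rot: [3.141, -0.0, 0.136]
ft_force: [0.7, -1.2, 1.8]
opening: 0.243
```

```bash
python3 -c "
from h import *
chk()"
```

```text
t 26.7 p [ 582.1  -119.32  103.36] F [-0.19 -1.07  1.79] +- [0.62 0.29 0.35] 10M [-3.91 -0.36 -0.02] yaw 0.1364
```

send_rows:
  moves:
    - [[0,0,0.0045,0,0,0],[-0.004,0,0.0045,0,0,0],[-0.009,0,0.0045,0,0,0],[-0.014,0,0.0045,0,0,0],[-0.019,0,0.0045,0,0,0],[-0.024,0,0.0045,0,0,0],[-0.027,0,0.0045,0,0,0],[-0.027,0,0.0045,0,0,0]]

```text
t: 27.42
eef_pos: [574.2, -120.5, 102.1]
tcp_rot: [3.141, -0.001, 0.136]
ft_force: [4.8, -0.9, 3.6]
opening: 0.245
```

```bash
python3 -c "
from h import *
chk()"
```

```text
t 27.6167 p [ 574.19 -120.45  101.99] F [ 4.59 -0.94  2.85] +- [0.47 0.07 0.62] 10M [ -2.5  -14.12  -0.32] yaw 0.1364
```

Fx is 4.6 N while dragging and Fy stays at -1 N, so the shank is off toward +y (left over from the turn) and catches at the taper. I back off, lift slightly inside the mouth and stand the pin square against the mouth's +y wall. Then I'll re-centre it.

send_rows:
  moves:
    - [[0.01,0,0,0,0,0],[0.02,0,-0.005,0,0,0],[0.03,0,-0.015,0,0,0],[0.034,0,-0.025,0,0,0],[0.034,0,-0.034,0,0,0],[0.034,-0.005,-0.034,0,0,0],[0.034,-0.01,-0.034,0,0,0],[0.034,-0.015,-0.034,0,0,0],[0.034,-0.019,-0.034,0,0,0],[0.034,-0.019,-0.034,0,0,0],[0.034,-0.019,-0.034,0,0,0]]

```text
t: 28.58
eef_pos: [583.3, -113.2, 112.0]
tcp_rot: [3.142, 0.0, 0.137]
ft_force: [0.8, -1.4, -1.1]
opening: 0.241
```

```bash
python3 -c "
from h import *
chk()"
```

```text
t 28.7833 p [ 583.31 -113.32  112.02] F [ 0.59 -1.59 -0.97] +- [0.18 0.54 0.56] 10M [-4.34 -2.18  0.16] yaw 0.1364
```

send_rows:
  moves:
    - [[0,0.005,0,0,0,0],[0,0.01,0,0,0,0],[0,0.015,0,0,0,0],[0,0.02,0,0,0,0],[0,0.02,0,0,0,0],[0,0.02,0,0,0,0]]

```text
t: 29.33
eef_pos: [584.1, -119.3, 112.0]
tcp_rot: [-3.141, 0.0, 0.136]
ft_force: [-1.2, -0.4, -1.7]
opening: 0.24
```

Run:
```python
from h import *
chk()
st=env.state();w=env.read_camera("wrist");d=env.read_camera("scene")
a=cv2.resize(w["image"][110:260,200:350],(600,600),interpolation=cv2.INTER_CUBIC)
b=cv2.resize(d["image"][170:245,205:255],(200,300),interpolation=cv2.INTER_CUBIC)
c=cv2.resize(env.read_camera("side")["image"][135:210,255:305],(200,300),interpolation=cv2.INTER_CUBIC)
save(np.hstack([a,np.vstack([b,c])]),"s8.png")
g=st["eef_pos"]
print("wrist pred (4x crop): collar",(wproj(w,st,g+[0,0,-37.5])-[200,110])*4,"top",(wproj(w,st,g+[0,0,31])-[200,110])*4)
n=np.array([-0.137,0.99,0])
for x in(589,530): print("slot centre at",x,(wproj(w,st,(x,(-198.1+0.137*x)/0.99,56))-[200,110])*4)
```

```text
t 29.5333 p [ 584.1  -119.25  112.03] F [-0.33 -0.36 -1.83] +- [0.49 0.32 0.15] 10M [-0.19 -0.99  0.3 ] yaw 0.1365
wrist pred (4x crop): collar [296.75941256 448.64357318] top [294.56074559 609.19580981]
slot centre at 589 [321.78303403 418.97447558]
slot centre at 530 [ 26.4372414 418.8073714]
```

View pics/s8.png

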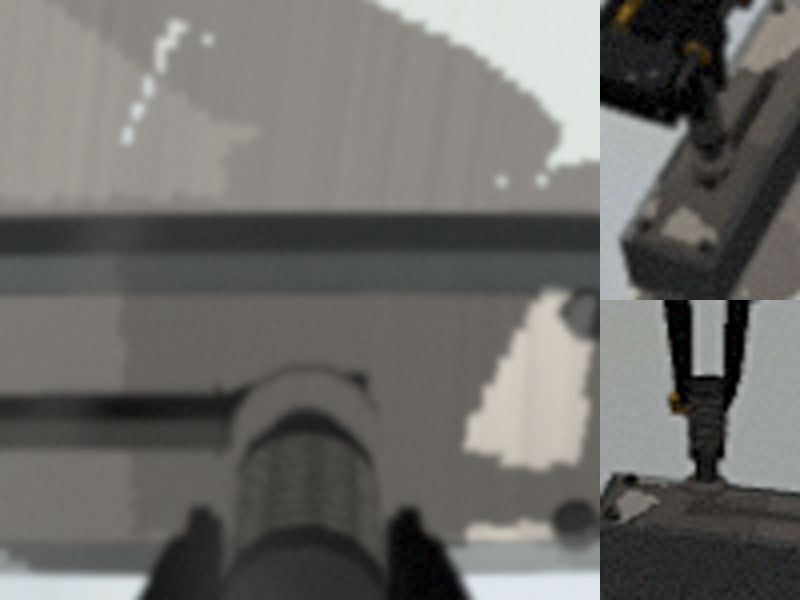

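All is upright and centred now, with only the weight on the sensor. The slot is at rows 395–449, and its centre at 422 is ~0.6 mm further toward tool +y. I correct that, lower to the rack, and start dragging.

send_rows:
  moves:
    - [[0,0.002,0.008,0,0,0],[0,0.002,0.016,0,0,0],[0,0.002,0.024,0,0,0],[0,0.002,0.03,0,0,0],[0,0.002,0.033,0,0,0],[-0.005,0.002,0.033,0,0,0],[-0.011,0.002,0.033,0,0,0],[-0.017,0.002,0.033,0,0,0],[-0.023,0.002,0.033,0,0,0],[-0.028,0.002,0.033,0,0,0],[-0.03,0.002,0.033,0,0,0],[-0.03,0.002,0.033,0,0,0]]

```text
t: 30.73
eef_pos: [575.2, -121.1, 102.3]
tcp_rot: [3.142, -0.0, 0.136]
ft_force: [1.0, -0.2, 1.9]
opening: 0.243
```

```bash
python3 -c "
from h import *
chk()"
```

```text
t 30.9333 p [ 575.23 -121.12  102.19] F [ 1.3  -0.03  2.56] +- [0.32 0.26 0.51] 10M [ 0.49 -5.04 -0.16] yaw 0.1365
```

send_rows:
  moves:
    - [[-0.006,0,0,0,0,0],[-0.012,0,0,0,0,0],[-0.018,0,0,0,0,0],[-0.018,0,0,0,0,0],[-0.018,0,0,0,0,0]]

```text
t: 31.4
eef_pos: [569.9, -121.9, 102.3]
tcp_rot: [3.141, -0.0, 0.136]
ft_force: [2.9, -0.5, 2.4]
opening: 0.242
```

send_rows:
  moves:
    - [[-0.005,0,0,0,0,0],[-0.01,0,0,0,0,0],[-0.014,0,0,0,0,0],[-0.014,0,0,0,0,0],[-0.014,0,0,0,0,0]]

```text
t: 31.82
eef_pos: [565.5, -122.4, 102.1]
tcp_rot: [-3.142, 0.001, 0.136]
ft_force: [2.8, 0.0, 2.7]
opening: 0.242
```

```bash
python3 -c "
from h import *
chk(3)"
```

```text
t 31.9167 p [ 565.54 -122.42  102.11] F [ 1.77 -0.29  3.35] +- [0.7  0.23 0.51] 10M [-1.48 -6.05  0.35] yaw 0.1365
```

send_rows:
  moves:
    - [[-0.005,0,0,0,0,0],[-0.01,0,0,0,0,0],[-0.014,0,0,0,0,0],[-0.014,0,0,0,0,0]]

```text
t: 32.3
eef_pos: [561.4, -123.0, 102.2]
tcp_rot: [3.142, 0.0, 0.136]
ft_force: [2.8, -0.3, 3.3]
opening: 0.241
```

send_rows:
  moves:
    - [[-0.005,0,0,0,0,0],[-0.01,0,0,0,0,0],[-0.014,0,0,0,0,0],[-0.014,0,0,0,0,0]]

```text
t: 32.63
eef_pos: [557.2, -123.6, 102.2]
tcp_rot: [-3.142, 0.0, 0.136]
ft_force: [2.5, -0.5, 2.3]
opening: 0.243
```

send_rows:
  moves:
    - [[-0.005,0,0,0,0,0],[-0.01,0,0,0,0,0],[-0.013,0,0,0,0,0],[-0.013,0,0,0,0,0]]

```text
t: 32.97
eef_pos: [553.4, -124.1, 102.2]
tcp_rot: [3.142, 0.0, 0.136]
ft_force: [2.2, -0.3, 2.6]
opening: 0.244
```

send_rows:
  moves:
    - [[-0.005,0,0,0,0,0],[-0.01,0,0,0,0,0],[-0.013,0,0,0,0,0],[-0.013,0,0,0,0,0]]

```text
t: 33.3
eef_pos: [549.5, -124.6, 102.2]
tcp_rot: [3.142, 0.0, 0.136]
ft_force: [1.8, -1.2, 3.2]
opening: 0.241
```

send_rows:
  moves:
    - [[-0.005,0,0,0,0,0],[-0.01,0,0,0,0,0],[-0.013,0,0,0,0,0],[-0.013,0,0,0,0,0]]

```text
t: 33.63
eef_pos: [545.6, -125.2, 102.2]
tcp_rot: [-3.142, 0.0, 0.136]
ft_force: [2.3, -0.2, 3.5]
opening: 0.245
```

send_rows:
  moves:
    - [[-0.005,0,0,0,0,0],[-0.01,0,0,0,0,0],[-0.013,0,0,0,0,0],[-0.013,0,0,0,0,0]]

```text
t: 33.97
eef_pos: [541.7, -125.7, 102.1]
tcp_rot: [-3.142, 0.0, 0.136]
ft_force: [1.6, -0.2, 2.0]
opening: 0.244
```

send_rows:
  moves:
    - [[-0.005,0,0,0,0,0],[-0.01,0,0,0,0,0],[-0.013,0,0,0,0,0],[-0.013,0,0,0,0,0]]

```text
t: 34.3
eef_pos: [537.3, -126.1, 101.7]
tcp_rot: [-3.141, 0.002, 0.136]
ft_force: [-0.2, -1.1, -1.7]
opening: 0.24
```

Fz fell from about +3 to -1.7, so the pin has dropped into the notch and I stop the drag. Next I press it gently home.

send_rows:
  moves:
    - [[0,0,0.005,0,0,0],[0,0,0.01,0,0,0],[0,0,0.014,0,0,0],[0,0,0.014,0,0,0]]

```text
t: 34.63
eef_pos: [538.0, -126.2, 97.6]
tcp_rot: [-3.141, 0.001, 0.136]
ft_force: [-0.4, -0.1, -2.6]
opening: 0.24
```

```bash
python3 -c "
from h import *
chk()"
```

```text
t 34.8333 p [ 538.07 -126.16   97.77] F [-0.05 -0.69 -1.79] +- [0.5  0.47 0.52] 10M [-2.03 -1.2   0.21] yaw 0.1365
```

send_rows:
  moves:
    - [[0,0,0.004,0,0,0],[0,0,0.008,0,0,0],[0,0,0.012,0,0,0],[0,0,0.015,0,0,0],[0,0,0.015,0,0,0]]

```text
t: 35.3
eef_pos: [538.3, -126.2, 93.5]
tcp_rot: [3.141, -0.0, 0.136]
ft_force: [-0.0, 0.4, 1.9]
opening: 0.244
```

```bash
python3 -c "
from h import *
chk()"
```

```text
t 35.5 p [ 538.29 -126.22   93.56] F [0.21 0.53 1.95] +- [0.41 0.71 0.35] 10M [-0.54 -1.5  -0.  ] yaw 0.1365
```

The collar is seated: +2 N at TCP z 93.6, matching tip ≈22 mm plus ~2 mm of spring. I relax the spring and open.

send_rows:
  moves:
    - [[0,0,-0.003,0,0,0],[0,0,-0.006,0,0,0],[0,0,-0.006,0,0,0]]

```text
t: 35.8
eef_pos: [538.2, -126.3, 95.5]
tcp_rot: [3.141, -0.0, 0.136]
ft_force: [0.8, -0.4, 0.3]
opening: 0.239
```

send_rows:
  moves:
    - [[0,0,0,0,0,0],[0,0,0,0,0,0],[0,0,0,0,0,0],[0,0,0,0,0,0],[0,0,0,0,0,0],[0,0,0,0,0,0],[0,0,0,0,0,0],[0,0,0,0,0,0]]
  grip: 0

```text
t: 36.47
eef_pos: [538.2, -126.2, 95.2]
tcp_rot: [3.142, 0.0, 0.136]
ft_force: [0.5, 0.2, -0.1]
opening: 0.499
```

Run:
```python
from h import *
chk(3)
d=env.read_camera("side");s=env.read_camera("scene")
save(np.hstack([cv2.resize(c["image"][y:y+75,x:x+65],(390,450),interpolation=cv2.INTER_CUBIC) for c,x,y in((s,210,150),(d,270,140))]),"s9.png")
```

```text
t 36.5667 p [ 538.16 -126.21   95.24] F [0.56 0.24 0.16] +- [0.04 0.6  0.6 ] 10M [-0.17 -1.11 -0.01] yaw 0.1364
```

The viewer limit is reached, so the last checks are numeric. Retreating straight up.

send_rows:
  moves:
    - [[0,0,-0.02,0,0,0],[0,0,-0.05,0,0,0],[0,0,-0.09,0,0,0],[0,0,-0.14,0,0,0],[0,0,-0.2,0,0,0],[0,0,-0.26,0,0,0],[0,0,-0.32,0,0,0],[0,0,-0.38,0,0,0],[0,0,-0.43,0,0,0],[0,0,-0.45,0,0,0],[0,0,-0.45,0,0,0]]

```text
t: 37.63
eef_pos: [538.6, -126.3, 232.1]
tcp_rot: [3.14, -0.003, 0.136]
ft_force: [0.4, 0.3, 0.6]
opening: 0.497
```

Run:
```python
from h import *
chk(3)
d=env.read_camera("side");s=env.read_camera("scene")
B=np.array([538.2,-126.3,22.])
for n,c in(("side",d),("scene",s)):
    print(n,"model: top",proj(c,B+[0,0,105]).round(1),"sleeve mid",proj(c,B+[0,0,85]).round(1),"collar",proj(c,B+[0,0,39]).round(1))
    for t in("pin","pin_grip"):
        for r in env.outline_of(n,t):
            if np.hypot(*(np.array(r["xy"])-proj(c,B+[0,0,70])))<40: print(t,round(r["confidence"],2),np.round(r["xy"],1),cv2.boundingRect(r["region"].astype(np.uint8)),[np.round(np.argwhere(r["region"])[np.argwhere(r["region"])[:,0]==y][:,1].mean(),1) for y in np.unique(np.argwhere(r["region"])[:,0])[::4]])
```

```text
t 37.7333 p [ 538.23 -126.2   230.99] F [ 0.14 -0.02 -0.48] +- [0.46 0.54 0.84] 10M [-0.2  -0.96 -0.26] yaw 0.1365
side model: top [300.5 163. ] sleeve mid [300.4 170.4] collar [300.  186.9]
pin 0.82 [301.1 176.2] (296, 162, 10, 29) [np.float64(300.5), np.float64(300.5), np.float64(300.5), np.float64(300.5), np.float64(300.5), np.float64(300.5), np.float64(300.5), np.float64(300.5)]
pin_grip 0.56 [299.9 171.4] (295, 162, 11, 22) [np.float64(300.0), np.float64(300.5), np.float64(300.0), np.float64(300.0), np.float64(300.5), np.float64(300.0)]
scene model: top [237.4 182.8] sleeve mid [238.1 187.8] collar [239.5 199. ]
pin_grip 0.46 [236.8 191. ] (234, 181, 12, 19) [np.float64(239.0), np.float64(239.0), np.float64(239.0), np.float64(240.0), np.float64(239.5)]
pin_grip 0.31 [237.5 215. ] (210, 169, 60, 85) [np.float64(249.5), np.float64(255.5), np.float64(255.5), np.float64(255.0), np.float64(256.0), np.float64(255.5), np.float64(253.1), np.float64(248.8), np.float64(246.2), np.float64(242.0), np.float64(239.5), np.float64(237.5), np.float64(235.0), np.float64(232.5), np.float64(229.5), np.float64(227.0), np.float64(226.0), np.float64(226.0), np.float64(225.5), np.float64(227.5), np.float64(220.0), np.float64(220.0)]
```

The pin stands upright where the model puts it, in both views. Handing in.

```bash
python3 -c "
from cell import env
print(env.job_done())"
```

```text
the job is handed in; nothing more can be done
None
```

The steel pin is standing by itself in the hidden notch with its collar down on the cover. I handed the job in at about t = 38 s; it reports no verdict.

**Course of the run:** I took the pin from the stand and lowered it into the mouth until it bore on the rack.
- **First drag:** this failed. With the jaws across the slot, the pin pivoted about 33° in the grip and its tip stayed in the mouth.
- **Recovery:** I swung the pin upright, turned the tool 90°, squared the pin against the mouth wall and re-centred it. During this I lifted the tip a few millimetres off the rack, inside the mouth and never out of the slot.
- **Second drag:** the pin slid with about 2–3 N of drag. Vertical force then fell from about +3 N to −1.7 N at housing x ≈ 0, so I stopped, pressed the pin home, relaxed the spring and released.

**Last checks:**
- **Seating:** the collar took load at the height expected for a tip at 22 mm.
- **Pose:** after retreat, the side outline was within about 1 px of the upright pin model. In the scene view, the low-confidence sleeve detection agreed to about 2–3 px.
- **Forces:** the highest sideways reading was about 5 N, against the limit of 20 N.

**Not confirmed or in disagreement:**
- The viewer limit of 12 pictures was reached, so the final pose was checked by numbers only.
- The slot position from the fixed cameras and from the wrist camera differed by about 3 mm; I used the wrist camera's.
- The red and blue look-alikes toppled early in the run, before the arm came near them.
- I did not re-measure the loose parts at the end.

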